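# Fill the bracket tray and stack the control modules for a fuel-pump rebuild kit

### The arm

A 7-joint arm with a two-finger parallel gripper is mounted at the origin on the work surface. World frame = base frame: x ahead of the robot, y to its left, z up, the work surface at z = 0. Lengths are in m, angles in rad, forces in N, time in s.
With the tool pointing down it reaches from about 0.35 to 0.9 m from the base axis. Payload 8.1 kg.
Tool frame: the origin (TCP) lies between the finger pads; the fingertips stand ahead of it and the grasp point (between the pads) is the TCP (arm.nose_length is the z of the fingertips in the tool frame, in m); z points along the fingers, y is the line along which they close (so a half turn about z gives the same grasp; the last joint's range is limited). The gripper opens to 92 mm and grips with 3 to 60 N. Pads are 19 mm wide; open, the fingers measure 130 mm over their backs; the gripper's body (75 mm by 190 mm) begins 47 mm behind the grasp point.
Start: joints at [1.132, 0.434, 0.025, 1.573, -0.012, 1.134, -0.075], TCP at [0.206, -0.59, 0.246] pointing down, gripper open.
Joint ranges: [-2.62, 2.62], [-0.44, 2.09], [-1.27, 1.32], [0.08, 2.57], [-1.32, 4.46], [0.12, 2], [-2.74, 2.74]. Speed limits (rad/s): [2.22, 2.22, 3.01, 3.01, 3.14, 3.14, 3.14].

### API

Orientations are given as a rotation vector (axis times angle).
In Python, from cell import sensors, optics, arm gives the robot as it stands.
- The arm moves only by the tool arm_command, never from a script. Its argument "deltas" is one flat list of numbers, 7 for each row, row after row: the turn, a rotation vector about the world's x, y, z as a fraction of full scale, then the shift along the world's x, y, z as a fraction of full scale, then the finger opening in mm, from 0 to 91.8. In form: [wx, wy, wz, dx, dy, dz, fingers, wx, wy, wz, dx, dy, dz, fingers, ...]. A call has 1 to 20 rows; each row is the pose to reach, as a shift and turn from the pose commanded when the call began; what a row does not reach only later rows make up. Full scale, the value 1, is 1 m for a shift and 90 degrees for a turn. A row lasts 1/10 s, in which the tool goes at most 50 mm and 8.59 degrees, less where a joint would pass 70% of its speed; a pose out of reach is approached as far as the arm can. A call with a number of a shift or a turn outside -1 to 1 is refused whole. A call with a gripper value outside its range is refused whole. The fingers move at their own pace and stop on an object; "force" is the grip in N (left out, the last holds). Time passes only in rows, so rows that repeat a pose let the fingers close. It gives the time, the measured TCP pose, the force, the opening and the grip force at its end, in the units of the state.
- sensors.observe(): the state, without advancing time (a new reading comes with each control period).
- optics.get_image(name): name is "scene" or "top" or "wrist"; returns the picture (480x640x3 uint8, blue, green, red); there is no depth.
- optics.calibration(name): a dict with "camera_matrix" (3x3 intrinsics, pixels), "rvec" (rotation vector, rad) and "tvec" (3), from world to camera coordinates, as OpenCV has them. Camera axes: x right, y down, z forward; pixel columns grow to the right and rows downward; lengths in m; the calibration is good to about 2 mm. A picture is of the moment at which its call begins: read the wrist's pose just before it. calibration takes no time and is no camera call; for the wrist camera it gives the pose at the moment of the call.
- arm.sign_off(): hands the job in; it is judged then, once.
The state is a dict: "clock": time; "joints": joint angles; "dq": joint speeds; "joint_efforts": joint torques, N m; "position": TCP position; "ee_rot": TCP orientation; "force": force on the tool from outside, world axes, zero at the start; "ft_torque": the same for the moment, N m; "width": opening from 0.0 (shut) to 1.0 (fully open); "gripper_force": force on a finger pad.
Only numpy, scipy, OpenCV 4.12 (cv2) and the standard library are available. Lean on these libraries where they do the work, as an engineer would, in place of code of your own. Each camera call takes 0.05 s, during which the arm holds its last target. There are 200 camera calls.

### The job

Make up the parts for a pump rebuild: fit all four steel bracket plates into the grey tray, tabs up, so that they fill it in one layer and every plate lies flat on the tray's floor within its walls. Stack all the black control modules, including the one left lying in the tray, flat and squarely on one another (either face up) with their long sides in line and edges flush, in one pile in the middle of the cork mat. Leave the other parts and tools on the bench where they are.

Things in the scene. Friction and masses are not known exactly. Their poses are not given: they have to be found in the camera images.
- plate_l_mid (a point): Long L bracket plate, 105 x 69 mm, arms 33 wide. Dark steel, 6 mm thick; upright grip tab on top, 26 (x) x 10 (y) x 30 mm tall. Point: middle of the tab, 21 mm above the underside; z up. Outline corners seen from above, x, y mm from the point: (-43.5, -25.5), (61.5, -25.5), (61.5, 7.5), (-10.5, 7.5), (-10.5, 43.5), (-43.5, 43.5). 0.16 kg.
- plate_p_mid (a point): Square bracket plate 69 x 69 mm with a toe: one 33 mm edge strip is 105 long. Dark steel, 6 mm thick; upright grip tab on top, 26 (x) x 10 (y) x 30 mm tall. Point: middle of the tab, 21 mm above the underside; z up. Outline corners seen from above, x, y mm from the point: (-45.3, -38.1), (23.7, -38.1), (23.7, -2.1), (59.7, -2.1), (59.7, 30.9), (-45.3, 30.9). 0.20 kg.
- plate_v1_mid (a point): Small L bracket plate, equal arms, 69 x 69 mm, arms 33 wide. Dark steel, 6 mm thick; upright grip tab on top, 26 (x) x 10 (y) x 30 mm tall. Point: middle of the tab, 21 mm above the underside; z up. Outline corners seen from above, x, y mm from the point: (-28.5, -28.5), (40.5, -28.5), (40.5, 4.5), (4.5, 4.5), (4.5, 40.5), (-28.5, 40.5). 0.12 kg.
- plate_v2_mid (a point): Small L bracket plate, equal arms, 69 x 69 mm, arms 33 wide. Twin of plate_v1, same size, tab, axes and outline about its point.
- tray: Grey steel tray, fixed. Origin under its centre, on the bench; x along its length. Inside 184 (x) by 112 mm (y); floor 3 mm above the bench, walls 5 mm thick, tops 11 mm above the bench. The four plates fill it in one layer with about 3 mm between pieces and along the walls (on a 5 x 3 grid of 36 mm squares the long L covers 4, the square with toe 5, each small L 3).
- mat: Cork mat, fixed to the bench, 120 mm (x) by 100 mm (y), 3 mm thick. Origin under its centre, on the bench.
- module0_mid (a point): Flat black control module, a closed box 64 mm (x) by 46 mm (y) by 18 mm high with a plain grey panel on top, 0.09 kg. The point is its centre. At the start it has been left lying in the tray; always present.
- module1_mid (a point): Another module like module0 (64 x 46 x 18 mm, the point is its centre), lying on the bench; may be absent.
- module2_mid (a point): Another module like module0 (64 x 46 x 18 mm, the point is its centre), lying on the bench; may be absent.
- module3_mid (a point): Another module like module0 (64 x 46 x 18 mm, the point is its centre), lying on the bench; may be absent.
- pump: Yellow fuel pump housing lying on the bench, about 150 x 75 x 75 mm; loose, not part of the job, to be left alone.
- sender: Level sender: black box with a bent steel arm and a black float; loose, not part of the job, to be left alone.
- jar: Glass jar with a steel lid, 48 mm across, 55 mm tall; loose, not part of the job, to be left alone.
- driver: Screwdriver lying on the bench; loose, not part of the job, to be left alone.
- wrench: Wrench, 150 mm, lying on the bench; loose, not part of the job, to be left alone.
- can: Blue can, 66 mm across, 100 mm tall; loose, not part of the job, to be left alone.
There are look-alikes about, which are no part of the job. Leave any blue look-alike of the part that bears plate_v2_mid alone.

How it is judged:
By the outcome, as a careful person would: the job done as asked, in the order asked, and still so for the second after the job is handed in, with the robot touching nothing.
Of module1, module2, module3 only 2 to 3 are there at a start; the rules pass over those that are not, and their reading is None.
At some moment in a run one of module1, module2, module3 may be knocked a few centimetres aside while the robot is not near it.
Once in a run the grip may slacken for a moment while it holds something.
It also fails if it takes over 200 s, if anything falls off the work surface, if the arm or the gripper's body presses on something with over 40 N, if the wrist force passes 120 N, or if a joint passes its speed limit or range.

## Working session

There is one attempt and no reset: what is moved stays moved. The work goes in short steps, Python scripts to look and compute and a tool call to move; the robot and the scene stay as the last step left them, time stands still between calls to the robot, and variables do not carry over. Pictures are saved under pics/ and viewed, at most 14 in all, crops included, and the job is handed in when it is done.

Besides the shell and the picture viewer there is one more tool, called as name(argument=value, ...), one argument or row to a line, values as JSON. arm_command: Moves the arm, as the interface text tells. Its arguments: {"type":"object","properties":{"deltas":{"type":"array","items":{"type":"number"}},"force":{"type":"number"}},"required":["deltas"]}

```bash
mkdir -p pics; ls; python3 - <<'E'
from cell import sensors, optics, arm
import cv2,numpy as np
print(sensors.observe(), arm.nose_length)
for n in("scene","top"):
    cv2.imwrite(f"pics/{n}0.png",optics.get_image(n)); c=optics.calibration(n); print(n,c)
E
```

```text
pics
{'clock': 0.0, 'joints': array([ 1.13239727,  0.43522829,  0.02497577,  1.57412592, -0.01159691,
        1.13399717, -0.075097  ]), 'dq': array([ 1.19461455e-03, -1.69868679e-03,  5.10001045e-04, -4.91400806e-04,
        3.55083022e-04,  5.27583229e-05, -1.89242216e-03]), 'joint_efforts': array([ 3.61220191e-04, -6.67851019e+01,  9.85473208e-01, -3.14471376e+01,
       -6.03116490e-02,  4.28116391e-02,  1.67823614e-04]), 'position': array([ 0.2057328 , -0.58964129,  0.24493054]), 'ee_rot': array([-3.09589615e+00, -5.24630803e-01,  6.53952098e-04]), 'force': array([-0.02797219, -0.11459095, -0.01796951]), 'ft_torque': array([0.0200336 , 0.04284404, 0.00042063]), 'gripper_force': 0.0, 'width': 1.0018958477105042} 0.019
scene {'camera_matrix': array([[625.11760452,   0.        , 330.18209812],
       [  0.        , 625.11760452, 237.52980659],
       [  0.        ,   0.        ,   1.        ]]), 'rvec': array([ 1.01181564,  2.37299946, -1.10970197]), 'tvec': array([ 0.32666749, -0.21751007,  1.83900549])}
top {'camera_matrix': array([[581.60984653,   0.        , 327.63568583],
       [  0.        , 581.60984653, 236.4197916 ],
       [  0.        ,   0.        ,   1.        ]]), 'rvec': array([ 2.20840267, -2.17655706,  0.07923402]), 'tvec': array([0.02483455, 0.47594122, 1.59823257])}
```

View pics/top0.png

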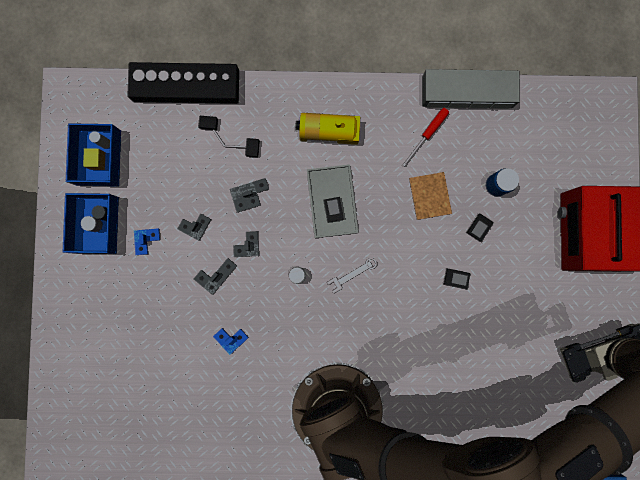

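View pics/scene0.png

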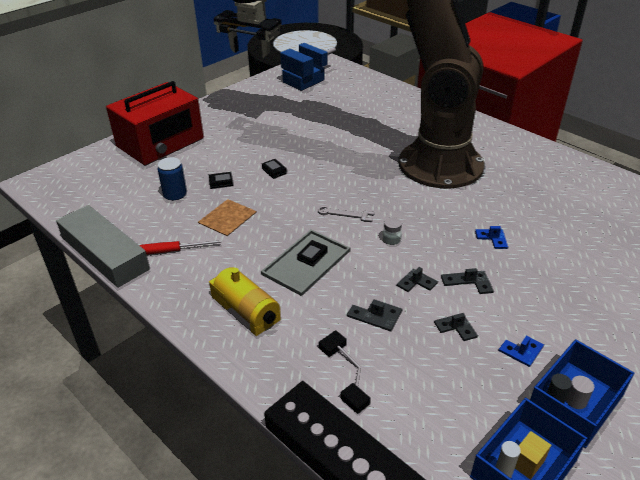

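The top view shows the tray at (333,202) with module0 at (334,209) and the mat at (431,196). Two other modules are at (480,228) and (457,279). The dark plates are P at (248,195), the long L at (215,275), and small Ls at (195,227) and (247,244). Look-alikes, both blue: small Ls at (147,240) and (231,340), which I leave alone. The four dark steel plates fit the description by colour.

```bash
cat > h.py <<'E'
from cell import sensors, optics, arm
import cv2, numpy as np
from scipy.spatial.transform import Rotation as R
def cal(n):
    c=optics.calibration(n); return c["camera_matrix"],cv2.Rodrigues(np.array(c["rvec"]))[0],np.array(c["tvec"])
def ray(px,z,c):
    K,Rm,t=c; px=np.atleast_2d(np.array(px,float))
    d=(Rm.T@np.linalg.inv(K)@np.c_[px,np.ones(len(px))].T).T; o=-Rm.T@t
    return o+d*((z-o[2])/d[:,2])[:,None]
def proj(P,c):
    K,Rm,t=c; q=(K@(Rm@np.atleast_2d(P).T+t[:,None])).T; return q[:,:2]/q[:,2:]
def yaw():   # direction of tool y (closing line), deg mod 180
    s=sensors.observe(); y=R.from_rotvec(s["ee_rot"]).as_matrix()[:,1]; return np.degrees(np.arctan2(y[1],y[0]))
E
python3 - <<'E'
from h import *
import itertools
c=cal("top")
for n,p,z in [("tray",(333,202),.003),("m0",(334,209),.021),("mat",(431,196),.003),("mA",(480,228),.018),("mB",(457,279),.018),("P",(248,195),.006),("V1",(195,227),.006),("V2",(247,244),.006),("L",(215,275),.006),("can",(502,178),.1),("jar",(298,273),.055)]:
    print(n,ray(p,z,c)[0].round(3))
s=sensors.observe(); Rt=R.from_rotvec(s["ee_rot"]).as_matrix(); K,Rm,t=cal("wrist")
print("wrist cam in tool",(Rt.T@(-Rm.T@t-s["position"])).round(3),"axes\n",(Rt.T@Rm.T).round(2),K.round(0), "yaw",yaw())
# tilings
sh={"L":[(0,0),(1,0),(2,0),(0,1)],"P":[(0,0),(1,0),(0,1),(1,1),(2,1)],"V":[(0,0),(1,0),(0,1)]}
# offset of cell(0,0)-centre from point, mm
off={"L":(-27,-9),"P":(-28.8,-21.6),"V":(-12,-12)}
rot=lambda p,k:[(p[0],p[1]),(-p[1],p[0]),(-p[0],-p[1]),(p[1],-p[0])][k]
def places(n):
    for k in range(4):
        cs=[rot(p,k) for p in sh[n]]
        for i in range(5):
            for j in range(3):
                cc=frozenset((a+i,b+j) for a,b in cs)
                if all(0<=a<5 and 0<=b<3 for a,b in cc):
                    o=rot(off[n],k); yield cc,k*90,(36*(i-2)-o[0],36*(j-1)-o[1])
A={n:list(places(n)) for n in sh}
for l in A["L"]:
  for p in A["P"]:
    if l[0]&p[0]: continue
    for u,v in itertools.combinations(A["V"],2):
      if len(l[0]|p[0]|u[0]|v[0])==15: print([(n,q[1],tuple(np.round(q[2],1).tolist())) for n,q in zip("LPVV",(l,p,u,v))])
E
```

```text
tray [0.573 0.018 0.003]
m0 [0.552 0.015 0.021]
mat [ 0.594 -0.257  0.003]
mA [ 0.505 -0.391  0.018]
mB [ 0.363 -0.327  0.018]
P [0.589 0.256 0.006]
V1 [0.497 0.402 0.006]
V2 [0.452 0.256 0.006]
L [0.364 0.343 0.006]
can [ 0.632 -0.428  0.1  ]
jar [0.373 0.11  0.055]
wrist cam in tool [ 0.08  -0.001 -0.138] axes
 [[-0.   -0.96 -0.3 ]
 [ 1.   -0.    0.  ]
 [-0.   -0.3   0.96]] [[333.   0. 319.]
 [  0. 333. 235.]
 [  0.   0.   1.]] yaw -70.76779822136886
[('L', 0, (-45, -27)), ('P', 0, (28.8, 21.6)), ('V', 90, (60, -24)), ('V', 180, (-48, 24))]
[('L', 90, (63, -9)), ('P', 180, (-28.8, -21.6)), ('V', 180, (24, 24)), ('V', 270, (-60, 24))]
[('L', 180, (45, 27)), ('P', 180, (-28.8, -21.6)), ('V', 0, (48, -24)), ('V', 270, (-60, 24))]
[('L', 270, (-63, 9)), ('P', 0, (28.8, 21.6)), ('V', 0, (-24, -24)), ('V', 90, (60, -24))]
```

arm_command(
  deltas=[0,0,-0.214,0.254,0.71,0.055,91,0,0,-0.214,0.254,0.71,0.055,91,0,0,-0.214,0.254,0.71,0.055,91,0,0,-0.214,0.254,0.71,0.055,91,0,0,-0.214,0.254,0.71,0.055,91,0,0,-0.214,0.254,0.71,0.055,91,0,0,-0.214,0.254,0.71,0.055,91,0,0,-0.214,0.254,0.71,0.055,91,0,0,-0.214,0.254,0.71,0.055,91,0,0,-0.214,0.254,0.71,0.055,91,0,0,-0.214,0.254,0.71,0.055,91,0,0,-0.214,0.254,0.71,0.055,91,0,0,-0.214,0.254,0.71,0.055,91,0,0,-0.214,0.254,0.71,0.055,91,0,0,-0.214,0.254,0.71,0.055,91,0,0,-0.214,0.254,0.71,0.055,91,0,0,-0.214,0.254,0.71,0.055,91,0,0,-0.214,0.254,0.71,0.055,91,0,0,-0.214,0.254,0.71,0.055,91,0,0,-0.214,0.254,0.71,0.055,91],
)

```text
clock: 2.1
position: [0.4598, 0.1184, 0.3007]
ee_rot: [3.141, -0.004, -0.0]
force: [-0.2, -1.7, -0.2]
width: 0.99
gripper_force: 0.0
```

```bash
python3 - <<'E'
from h import *
s=sensors.observe();print(s["clock"],s["position"],s["ee_rot"],yaw(),s["force"])
cv2.imwrite("pics/w1.png",optics.get_image("wrist"));cv2.imwrite("pics/t1.png",optics.get_image("top"))
E
```

```text
2.1 [0.45975676 0.11842163 0.3007146 ] [ 3.14086672e+00 -4.23775674e-03 -8.20162021e-05] -90.15460940107036 [-0.21991548 -1.69549247 -0.22103588]
```

View pics/w1.png

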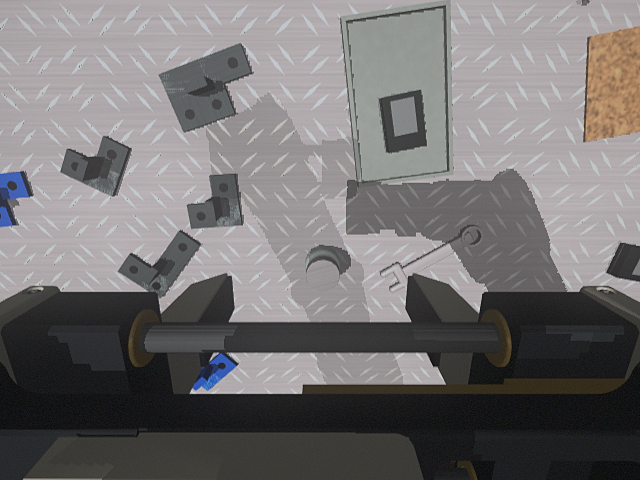

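The wrist view shows the tray with corners near (343,17), (450,2), (452,172) and (358,182), and module0 at (403,120). The plates are P (207,88), V (97,165), V (216,201) and L (160,262), all clear of each other. The blue look-alikes are at (12,198) and (213,372).

```bash
cat >> h.py <<'E'
OUT={"L":[(-43.5,-25.5),(61.5,-25.5),(61.5,7.5),(-10.5,7.5),(-10.5,43.5),(-43.5,43.5)],
"P":[(-45.3,-38.1),(23.7,-38.1),(23.7,-2.1),(59.7,-2.1),(59.7,30.9),(-45.3,30.9)],
"V":[(-28.5,-28.5),(40.5,-28.5),(40.5,4.5),(4.5,4.5),(4.5,40.5),(-28.5,40.5)]}
OUT={k:np.array(v)/1e3 for k,v in OUT.items()}
def rigid(M,W):  # W = Rz M + t
    m,w=M.mean(0),W.mean(0); a=M-m;b=W-w
    th=np.arctan2((a[:,0]*b[:,1]-a[:,1]*b[:,0]).sum(),(a*b).sum()); r=np.array([[np.cos(th),-np.sin(th)],[np.sin(th),np.cos(th)]])
    return th,w-r@m,r
def fit(M,W,tol=.006):  # match known corners M with measured corners W
    best=(0,9,None)
    for i in range(len(M)):
        for j in range(len(M)):
            if i==j: continue
            for a in range(len(W)):
                for b in range(len(W)):
                    if a==b or abs(np.linalg.norm(M[i]-M[j])-np.linalg.norm(W[a]-W[b]))>tol: continue
                    th,t,r=rigid(M[[i,j]],W[[a,b]])
                    for _ in range(2):
                        D=np.linalg.norm((M@r.T+t)[:,None]-W[None],axis=2); k=D.argmin(1); ok=D.min(1)<tol
                        if ok.sum()<2: break
                        th,t,r=rigid(M[ok],W[k[ok]])
                    e=np.linalg.norm(M[ok]@r.T+t-W[k[ok]],axis=1).mean() if ok.sum() else 9
                    if (-ok.sum(),e)<(-best[0],best[1]): best=(ok.sum(),e,(np.degrees(th),t))
    return best
def contours(mask,amin):
    mask=cv2.morphologyEx(mask.astype(np.uint8)*255,cv2.MORPH_OPEN,np.ones((3,3)))
    return [k for k in cv2.findContours(mask,cv2.RETR_EXTERNAL,cv2.CHAIN_APPROX_NONE)[0] if cv2.contourArea(k)>amin]
E
python3 - <<'E'
from h import *
im=cv2.imread("pics/w1.png"); hsv=cv2.cvtColor(im,cv2.COLOR_BGR2HSV); 
for p in [(240,60),(190,100),(215,105),(110,160),(230,190),(180,250),(270,120),(420,190),(370,60),(420,60),(390,105),(405,115),(343,100),(350,300),(280,30)]: print(p,im[p[1],p[0]],hsv[p[1],p[0]])
E
```

```text
(240, 60) [100  99  96] [ 98  10 100]
(190, 100) [97 96 93] [98 11 97]
(215, 105) [69 70 70] [30  4 70]
(110, 160) [68 68 67] [90  4 68]
(230, 190) [87 88 85] [80  9 88]
(180, 250) [79 76 76] [120  10  79]
(270, 120) [148 147 151] [173   7 151]
(420, 190) [107 106 110] [173   9 110]
(370, 60) [148 152 148] [ 60   7 152]
(420, 60) [148 152 148] [ 60   7 152]
(390, 105) [95 92 91] [113  11  95]
(405, 115) [135 134 132] [100   6 135]
(343, 100) [176 173 180] [167  10 180]
(350, 300) [149 147 152] [168   8 152]
(280, 30) [204 198 192] [105  15 204]
```

```bash
cat >> h.py <<'E'
def plates(im,c,z,names="LPVV",amin=600,th=106,eps=2.5):
    b,g,r=[x.astype(int) for x in cv2.split(im)]; res=[]
    m=(im.max(2)<th)&(r<=b+3)&(im.max(2)-im.min(2)<30)
    for k in contours(m,amin):
        cen=k[:,0].mean(0); poly=cv2.approxPolyDP(k,eps,True)[:,0]
        W=ray(poly,z,c)[:,:2]
        for n in sorted(set(names)):
            f=fit(OUT[n],W)
            if f[0]>=4: res.append((n,f[0],round(f[1]*1e3,1),cen.round(),round(f[2][0],1),f[2][1].round(4)))
    return res
E
python3 - <<'E'
from h import *
im=cv2.imread("pics/w1.png"); c=cal("wrist")
im2=im.copy(); im2[265:]=255
for q in plates(im2,c,.006): print(*q)
b,g,r=[x.astype(int) for x in cv2.split(im)]
# tray outer top
m=(g>b+1)&(g>r+1)&(im.max(2)-im.min(2)<25); m[265:]=0; m[:,:300]=0
for k in contours(m,3000):
    k=cv2.convexHull(k); poly=cv2.approxPolyDP(k,4,True)[:,0]; w=ray(poly,.011,c)[:,:2]; print("tray",poly.tolist(),w.round(4).tolist()); print(w.mean(0),np.linalg.norm(w-np.roll(w,-1,0),axis=1))
    rr=cv2.minAreaRect((ray(k[:,0],.011,c)[:,:2]*1e3).astype(np.float32)); print(rr)
m=(im.max(2)<75); m[200:]=0; m[:,:340]=0
for k in contours(m,300):
    print("mod",cv2.minAreaRect((ray(k[:,0],.021,c)[:,:2]*1e3).astype(np.float32)),cv2.boundingRect(k))
# top cam: mat
im=cv2.imread("pics/t1.png");ct=cal("top");h=cv2.cvtColor(im,cv2.COLOR_BGR2HSV)
m=(h[...,0]<20)&(h[...,1]>90)&(h[...,2]>100);m[:160]=0;m[230:]=0;m[:,:390]=0;m[:,470:]=0
for k in contours(m,300): print("mat",cv2.minAreaRect((ray(k[:,0],.003,ct)[:,:2]*1e3).astype(np.float32)))
m=(im.max(2)<60);m[:200]=0;m[300:]=0;m[:,:420]=0;m[:,520:]=0
for k in contours(m,60): print("modT",cv2.boundingRect(k),cv2.minAreaRect((ray(k[:,0],.018,ct)[:,:2]*1e3).astype(np.float32)))
cv2.imwrite("pics/t1c.png",cv2.resize(im[120:440,340:640],None,fx=2,fy=1.8))
E
```

```text
L 4 3.1 [179. 251.] -128.5 [0.3534 0.301 ]
V 4 3.1 [179. 251.] -128.5 [0.3651 0.3109]
L 4 1.5 [216. 201.] -92.1 [0.4428 0.2178]
P 4 1.6 [216. 201.] -121.5 [0.4641 0.2912]
V 5 2.3 [216. 201.] -178.9 [0.4608 0.265 ]
L 4 1.4 [ 99. 165.] -119.9 [0.4774 0.3717]
P 4 2.3 [ 99. 165.] -120.8 [0.5235 0.4242]
V 5 2.1 [ 99. 165.] 150.4 [0.5151 0.4067]
L 4 3.2 [206.  86.] 101.9 [0.6023 0.2454]
P 5 1.4 [206.  86.] -73.0 [0.5903 0.2574]
V 5 3.1 [206.  86.] -165.4 [0.5974 0.2425]
tray [[449, 0], [452, 174], [387, 183], [357, 181], [341, 17]] [[0.679, -0.0245], [0.4885, -0.0498], [0.4772, 0.0323], [0.4798, 0.071], [0.6628, 0.0946]]
[0.55745646 0.02471736] [0.1921989  0.08296076 0.03870707 0.18452847 0.12016172]
((576.085693359375, 22.461990356445312), (193.35748291015625, 122.09739685058594), 7.7124433517456055)
mod ((550.95556640625, 19.569091796875), (63.14927673339844, 48.89063262939453), 11.253691673278809) (380, 91, 46, 61)
mat ((595.8340454101562, -255.02694702148438), (119.80183410644531, 99.9443588256836), 10.983026504516602)
modT (444, 269, 26, 20) ((364.41162109375, -325.7409973144531), (66.33220672607422, 46.08198165893555), 79.7547836303711)
modT (468, 214, 25, 20) ((508.26947021484375, -390.5277099609375), (48.92144775390625, 64.63870239257812), 58.105892181396484)
```

View pics/t1c.png

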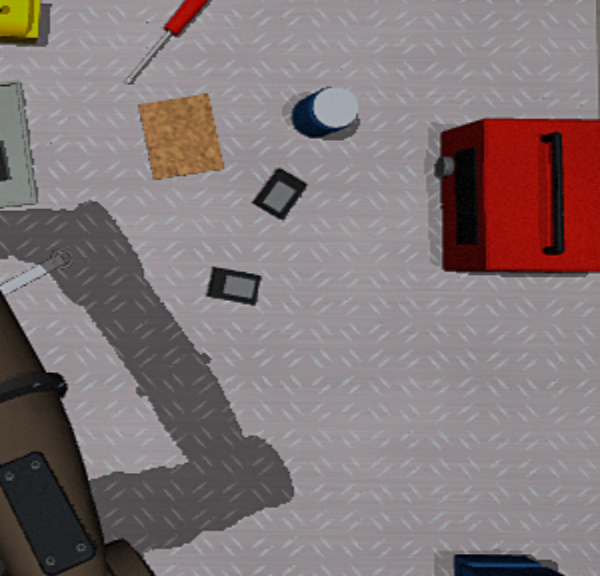

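The top view crop shows exactly two bench modules, at (480,228) and (457,279) in the full image, so one module is absent. I pick up module0 first because it blocks the tray.

arm_command(
  deltas=[0,0,0.127,0.091,-0.1,-0.2,60,0,0,0.127,0.091,-0.1,-0.2,60,0,0,0.127,0.091,-0.1,-0.2,60,0,0,0.127,0.091,-0.1,-0.2,60,0,0,0.127,0.091,-0.1,-0.2,60,0,0,0.127,0.091,-0.1,-0.2,60,0,0,0.127,0.091,-0.1,-0.2,60,0,0,0.127,0.091,-0.1,-0.2,60,0,0,0.127,0.091,-0.1,-0.23,60,0,0,0.127,0.091,-0.1,-0.255,60,0,0,0.127,0.091,-0.1,-0.273,60,0,0,0.127,0.091,-0.1,-0.273,60,0,0,0.127,0.091,-0.1,-0.273,60,0,0,0.127,0.091,-0.1,-0.273,40,0,0,0.127,0.091,-0.1,-0.273,40,0,0,0.127,0.091,-0.1,-0.273,40,0,0,0.127,0.091,-0.1,-0.273,40,0,0,0.127,0.091,-0.1,-0.273,40,0,0,0.127,0.091,-0.1,-0.273,40],
  force=25,
)

```text
clock: 4.1
position: [0.5518, 0.0198, 0.0291]
ee_rot: [3.126, 0.312, 0.003]
force: [-0.7, -1.2, 9.1]
width: 0.496
gripper_force: 25.0
```

arm_command(
  deltas=[0,0,0,0,0,0.03,40,0,0,0,0,0,0.07,40,0,0,0,0.045,-0.275,0.08,40,0,0,0,0.045,-0.275,0.08,40,0,0,0,0.045,-0.275,0.08,40,0,0,0,0.045,-0.275,0.08,40,0,0,0,0.045,-0.275,0.08,40,0,0,0,0.045,-0.275,0.08,40,0,0,0,0.045,-0.275,0.08,40,0,0,0,0.045,-0.275,0.08,40,0,0,0,0.045,-0.275,0.06,40,0,0,0,0.045,-0.275,0.04,40,0,0,0,0.045,-0.275,0.02,40,0,0,0,0.045,-0.275,0.008,40,0,0,0,0.045,-0.275,0.003,40,0,0,0,0.045,-0.275,0.002,40,0,0,0,0.045,-0.275,0.002,40],
)

```text
clock: 5.8
position: [0.5965, -0.2548, 0.0305]
ee_rot: [3.126, 0.313, 0.001]
force: [0.6, 0.0, -0.4]
width: 0.496
gripper_force: 25.0
```

arm_command(
  deltas=[0,0,0,0,0,0,60,0,0,0,0,0,0,60,0,0,0,0,0,0,60,0,0,0,0,0,0,60,0,0,0,0,0,0.03,60,0,0,0,0,0,0.08,60,0,0,0,0,0,0.15,60,0,0,0,-0.04,0,0.15,60,0,0,0,-0.04,0,0.15,60,0,0,0,-0.04,0,0.15,60,0,0,0,-0.04,0,0.15,60],
)

```text
clock: 6.9
position: [0.556, -0.255, 0.1791]
ee_rot: [-3.126, -0.312, 0.001]
force: [0.2, -0.1, -1.4]
width: 0.653
gripper_force: 0.0
```

```bash
python3 - <<'E'
from h import *
s=sensors.observe();print(s["clock"],s["position"],s["ee_rot"],yaw(),s["force"])
im=optics.get_image("wrist");c=cal("wrist");cv2.imwrite("pics/w2.png",im)
h=cv2.cvtColor(im,cv2.COLOR_BGR2HSV)
m=(h[...,0]<25)&(h[...,1]>70)&(h[...,2]>70);m[300:]=0
for k in contours(m,3000): 
    k=cv2.convexHull(k);print("mat",cv2.minAreaRect((ray(k[:,0],.003,c)[:,:2]*1e3).astype(np.float32)),cv2.boundingRect(k))
m=(im.max(2)<75);m[300:]=0
for k in contours(m,1000): print("mod",cv2.boundingRect(k),cv2.minAreaRect((ray(k[:,0],.021,c)[:,:2]*1e3).astype(np.float32)))
E
```

```text
6.9 [ 0.55597744 -0.25502288  0.17909911] [-3.12564707e+00 -3.12174365e-01  8.21252712e-04] -78.59298895426426 [ 0.23967414 -0.10637404 -1.38826241]
mat ((595.773193359375, -254.425048828125), (119.11487579345703, 99.49243927001953), 10.771302223205566) (274, 110, 112, 129)
mod (400, 253, 135, 47) ((532.209716796875, -407.8306579589844), (48.51160430908203, 133.12725830078125), 11.43120002746582)
mod (303, 144, 53, 73) ((595.2053833007812, -254.65676879882812), (63.574642181396484, 45.82115173339844), 11.424307823181152)
mod (73, 22, 36, 222) ((587.0026245117188, -49.292938232421875), (181.7079620361328, 6.506153583526611), 7.545778274536133)
```

View pics/w2.png

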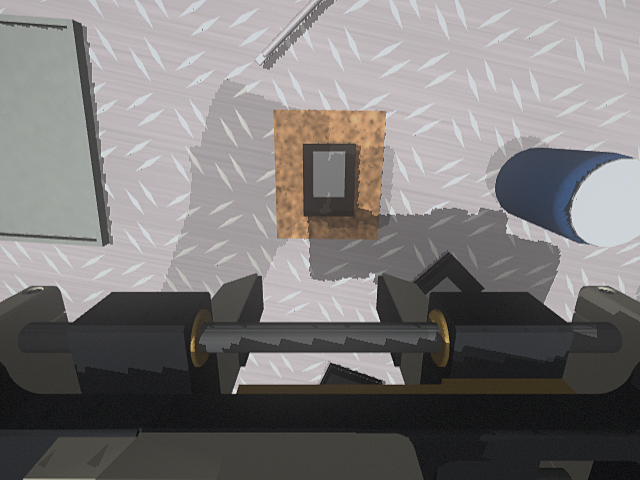

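Module0 sits at the centre of the mat, at (329,180), within 1 mm. The bench modules are partly behind the gripper. Next is plate P, starting with a close look.

arm_command(
  deltas=[0,0,1,0.049,0.464,0,30,0,0,1,0.049,0.464,0,30,0,0,1,0.049,0.464,0,30,0,0,1,0.049,0.464,0,30,0,0,1,0.049,0.464,0,30,0,0,1,0.049,0.464,0,30,0,0,1,0.049,0.464,0,30,0,0,1,0.049,0.464,0,30,0,0,1,0.049,0.464,0,30,0,0,1,0.049,0.464,0,30,0,0,1,0.049,0.464,0,30,0,0,1,0.049,0.464,0,30,0,0,1,0.049,0.464,0,30,0,0,1,0.049,0.464,0,30,0,0,1,0.049,0.464,0,30,0,0,1,0.049,0.464,0,30],
)

```text
clock: 8.55
position: [0.6051, 0.2084, 0.1799]
ee_rot: [1.991, 2.43, 0.0]
force: [-0.6, -0.8, -0.1]
width: 0.326
gripper_force: 0.0
```

```bash
cat >> h.py <<'E'
def look(name,names,z=.006,bottom=270,**k):
    s=sensors.observe();print(s["clock"],s["position"].round(4),"closing",round(yaw(),1),"f",s["force"].round(1))
    im=optics.get_image("wrist");c=cal("wrist");cv2.imwrite(f"pics/{name}.png",im)
    im=im.copy();im[bottom:]=255
    for q in plates(im,c,z,names,**k): print(*q)
    return im,c
E
python3 - <<'E'
from h import *
look("w3","PV")
E
```

```text
8.55 [0.6051 0.2084 0.1799] closing 11.3 f [-0.6 -0.8 -0.1]
V 4 2.9 [450. 198.] -90.7 [0.7484 0.2657]
P 5 1.1 [312. 164.] -71.7 [0.5908 0.258 ]
V 4 0.9 [312. 164.] -161.8 [0.5989 0.2409]
P 4 0.9 [161. 132.] 94.7 [0.4527 0.2356]
V 5 0.8 [161. 132.] 4.4 [0.4484 0.2547]
```

View pics/w3.png

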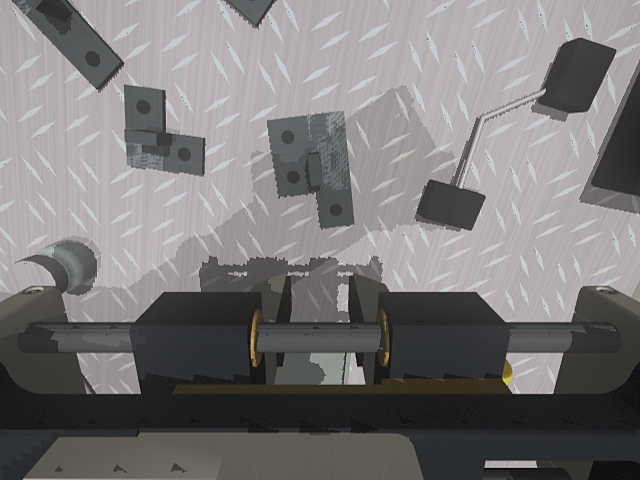

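P is clear at (312,165), and the fit of (0.591,0.258), yaw −72° agrees with the earlier one. The V at (165,130) has yaw about 4°, so the earlier −179° was a mirrored fit. I switch to layout B′: L270, P0, V0, V90.

arm_command(
  deltas=[0,0,0.078,-0.0142,0.049,-0.08,30,0,0,0.078,-0.0142,0.049,-0.08,30,0,0,0.078,-0.0142,0.049,-0.08,30,0,0,0.078,-0.0142,0.049,-0.08,30,0,0,0.078,-0.0142,0.049,-0.11,30,0,0,0.078,-0.0142,0.049,-0.135,30,0,0,0.078,-0.0142,0.049,-0.148,30,0,0,0.078,-0.0142,0.049,-0.151,30,0,0,0.078,-0.0142,0.049,-0.151,30,0,0,0.078,-0.0142,0.049,-0.151,5,0,0,0.078,-0.0142,0.049,-0.151,5,0,0,0.078,-0.0142,0.049,-0.151,5,0,0,0.078,-0.0142,0.049,-0.151,5,0,0,0.078,-0.0142,0.049,-0.151,5,0,0,0.078,-0.0142,0.049,-0.13,5,0,0,0.078,-0.0142,0.049,-0.1,5,0,0,0.078,-0.0142,0.049,-0.07,5,0,0,0.078,-0.0142,0.049,-0.07,5,0,0,0.078,-0.0142,0.049,-0.07,5],
  force=40,
)

```text
clock: 10.5
position: [0.5908, 0.2577, 0.1097]
ee_rot: [1.837, 2.548, 0.0]
force: [0.2, -0.9, -2.8]
width: 0.105
gripper_force: 40.0
```

```bash
python3 - <<'E'
from h import *
s=sensors.observe(); z=s["position"][2]-.022
im,c=look("w4","P",z=z,bottom=480,th=106)
E
```

```text
10.5 [0.5908 0.2577 0.1097] closing 18.4 f [ 0.2 -0.9 -2.8]
P 5 1.8 [322. 316.] 101.9 [0.5492 0.2332]
```

View pics/w4.png

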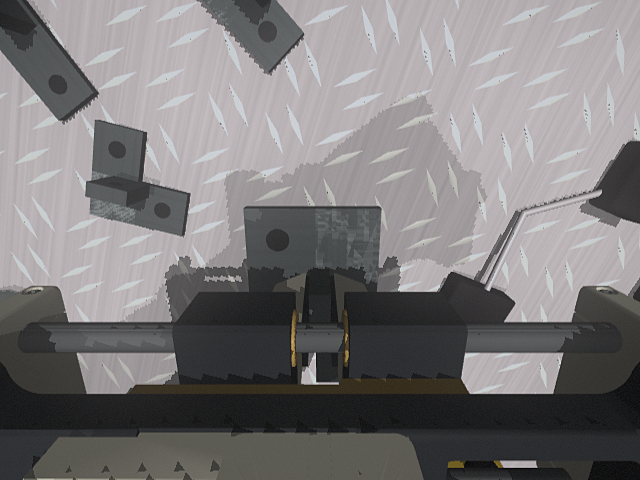

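The held P plate shows its far edge from (245,207) to (379,207). I compare that edge with where it should lie in the tool frame.

```bash
cat >> h.py <<'E'
def held(px,depth=.023):
    s=sensors.observe();c=cal("wrist");p=ray(px,s["position"][2]-depth,c)-s["position"]
    return (R.from_rotvec(s["ee_rot"]).as_matrix().T@p.T).T*1e3
E
python3 - <<'E'
from h import *
print(held([(245,207),(379,207),(380,250),(244,250)]).round(1))
E
```

```text
[[ 45.4 -36.9  23. ]
 [ 45.4  29.4  22.9]
 [ 22.9  31.1  22.9]
 [ 22.9 -38.9  23. ]]
```

arm_command(
  deltas=[0,0,0.878,0.011,-0.21,0.02,5,0,0,0.878,0.011,-0.21,0.02,5,0,0,0.878,0.011,-0.21,0.02,5,0,0,0.878,0.011,-0.21,0.02,5,0,0,0.878,0.011,-0.21,0.02,5,0,0,0.878,0.011,-0.21,0.02,5,0,0,0.878,0.011,-0.21,0.02,5,0,0,0.878,0.011,-0.21,0.02,5,0,0,0.878,0.011,-0.21,0.02,5,0,0,0.878,0.011,-0.21,0.02,5,0,0,0.878,0.011,-0.21,0.02,5,0,0,0.878,0.011,-0.21,0.02,5,0,0,0.878,0.011,-0.21,0.02,5,0,0,0.878,0.011,-0.21,0.02,5,0,0,0.878,0.011,-0.21,0.02,5],
)

```text
clock: 12.05
position: [0.6018, 0.0479, 0.1298]
ee_rot: [-0.203, 3.135, -0.0]
force: [0.5, -0.6, -2.2]
width: 0.106
gripper_force: 40.0
```

```bash
cat >> h.py <<'E'
def tray(im,c):
    b,g,r=[x.astype(int) for x in cv2.split(im)]
    m=(g>b+1)&(g>r+1)&(im.max(2)-im.min(2)<25)&(im.max(2)>70)
    for k in contours(m,4000):
        k=cv2.convexHull(k); p=cv2.approxPolyDP(k,5,True)[:,0]; w=ray(p,.011,c)[:,:2]
        print("tray",p.tolist(),(w*1e3).round(1).tolist())
E
python3 - <<'E'
from h import *
im,c=look("w5","",bottom=290); tray(im,c)
E
```

```text
12.05 [0.6018 0.0479 0.1298] closing 97.4 f [ 0.5 -0.6 -2.2]
tray [[362, 78], [356, 183], [239, 173], [220, 160], [210, 74]] [[481.9, 63.0], [555.5, 70.8], [559.5, -19.2], [551.7, -34.0], [493.2, -43.4]]
```

View pics/w5.png

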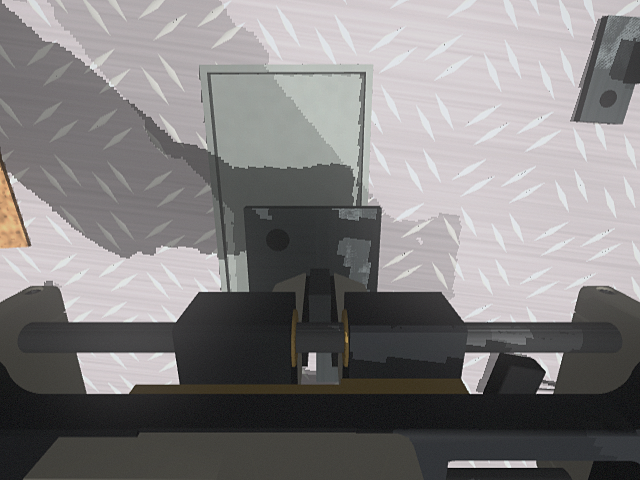

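The tray's near-end outer corners appear at (199,66) and (373,66). Its left edge passes (220,292) and its right edge (367,205). The held P still sits straight at (312,207).

```bash
python3 - <<'E'
from h import *
im=cv2.imread("pics/w5.png");c=cal("wrist")
w=ray([(199,66),(373,66),(221,292),(368,205)],.011,c)[:,:2];print((w*1e3).round(1))
a=w[1]-w[0];print("width",np.linalg.norm(a),"yaw",np.degrees(np.arctan2(a[1],a[0]))-90)
for p,q in((0,2),(1,3)): d=w[q]-w[p];print("side yaw",np.degrees(np.arctan2(d[1],d[0])))
th=np.radians(7.6);print("centre",((w[0]+w[1])/2+.097*np.array([np.cos(th),np.sin(th)])))
# contrast-located outer edges on a few rows
g=cv2.cvtColor(im,cv2.COLOR_BGR2GRAY).astype(int)
for r in(90,110,130): print(r,g[r,195:225].tolist(),g[r,355:380].tolist())
print(g[58:84,290].tolist())
E
```

```text
[[489.1 -51.2]
 [473.4  69.4]
 [662.2 -28.6]
 [571.4  82.9]]
width 0.12158653014327216 yaw 7.406267433059327
side yaw 7.441489540182211
side yaw 7.864515099000205
centre [0.57738775 0.02193562]
90 [175, 176, 174, 177, 179, 180, 108, 158, 154, 156, 154, 155, 157, 127, 81, 84, 87, 169, 160, 157, 159, 156, 158, 157, 157, 159, 156, 158, 158, 158] [190, 189, 189, 193, 194, 107, 120, 125, 125, 73, 133, 203, 194, 193, 192, 192, 190, 182, 212, 209, 208, 209, 208, 209, 211]
110 [172, 175, 174, 173, 173, 174, 176, 177, 165, 153, 154, 153, 157, 156, 158, 118, 80, 84, 101, 166, 155, 154, 155, 157, 156, 155, 154, 156, 156, 155] [190, 189, 190, 190, 196, 110, 120, 123, 90, 99, 206, 195, 192, 191, 192, 189, 203, 227, 213, 209, 210, 209, 209, 209, 210]
130 [167, 167, 168, 169, 169, 170, 169, 168, 167, 170, 162, 150, 154, 156, 153, 156, 160, 116, 79, 83, 116, 164, 156, 156, 156, 153, 156, 155, 153, 154] [187, 190, 192, 195, 201, 109, 122, 106, 73, 208, 194, 195, 193, 190, 191, 197, 210, 206, 207, 206, 207, 207, 207, 206, 216]
[209, 203, 204, 210, 213, 214, 201, 185, 189, 188, 190, 190, 194, 178, 110, 86, 137, 161, 170, 192, 189, 189, 191, 191, 190, 189]
```

arm_command(
  deltas=[0,0,0,0.001,-0.001,-0.04,5,0,0,0,0.001,-0.001,-0.07,5,0,0,0,0.001,-0.001,-0.08,5,0,0,0,0.001,-0.001,-0.088,5,0,0,0,0.001,-0.001,-0.092,5,0,0,0,0.001,-0.001,-0.095,5,0,0,0,0.001,-0.001,-0.097,5,0,0,0,0.001,-0.001,-0.0975,5,0,0,0,0.001,-0.001,-0.0975,5,0,0,0,0.001,-0.001,-0.0975,5],
)

```text
clock: 13.1
position: [0.603, 0.0469, 0.0327]
ee_rot: [-0.204, 3.134, 0.0]
force: [0.2, -0.5, -0.9]
width: 0.103
gripper_force: 40.0
```

arm_command(
  deltas=[0,0,0,0,0,0,24,0,0,0,0,0,0,24,0,0,0,0,0,0,24,0,0,0,0,0,0.03,24,0,0,0,0,0,0.08,24,0,0,0,0.07,0,0.15,24,0,0,0,0.07,0,0.15,24,0,0,0,0.07,0,0.15,24,0,0,0,0.07,0,0.15,24],
)

```text
clock: 14.0
position: [0.6731, 0.0474, 0.1827]
ee_rot: [-0.203, 3.134, 0.001]
force: [-1.1, 0.3, -0.6]
width: 0.266
gripper_force: 0.0
```

```bash
python3 - <<'E'
from h import *
im,c=look("w6","PVL",z=.009)
g=cv2.cvtColor(im,cv2.COLOR_BGR2GRAY)
tray(im,c)
E
```

```text
14.0 [0.6731 0.0474 0.1827] closing 97.4 f [-1.1  0.3 -0.6]
L 5 2.9 [300. 173.] -38.9 [0.6337 0.0445]
P 5 2.5 [300. 173.] 157.3 [0.625  0.0391]
V 5 1.4 [300. 173.] 156.4 [0.6433 0.0412]
tray [[367, 0], [366, 89], [285, 162], [246, 155], [235, 0]] [[487.3, 61.5], [551.9, 71.9], [621.8, 9.3], [620.3, -26.3], [501.0, -42.9]]
```

View pics/w6.png

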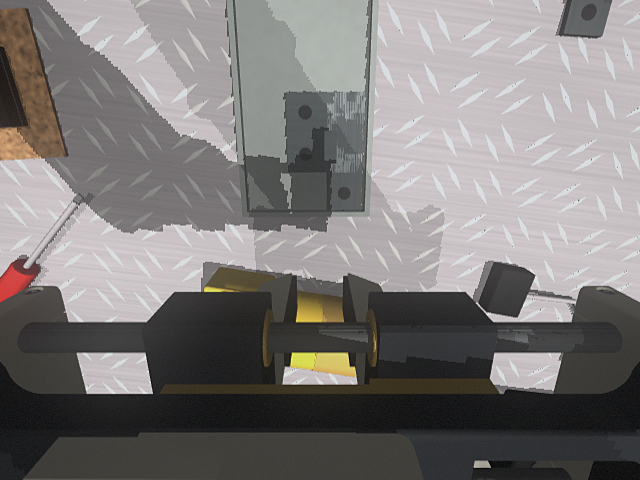

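P lies in the tray's far corner, with top corners near (285,92) and (364,92). The tray's far outer edge runs (246,217) to (371,214).

```bash
cat >> h.py <<'E'
TC=np.array([.577,.022]);TY=np.radians(7.5)
def intray(px,z,c):
    d=ray(px,z,c)[:,:2]-TC; return (np.c_[d[:,0]*np.cos(TY)+d[:,1]*np.sin(TY),-d[:,0]*np.sin(TY)+d[:,1]*np.cos(TY)]*1e3).round(1)
def totray(x,y):
    return (TC+np.array([x*np.cos(TY)-y*np.sin(TY),x*np.sin(TY)+y*np.cos(TY)])/1e3).round(4)
E
python3 - <<'E'
from h import *
im=cv2.imread("pics/w6.png");c=cal("wrist")
print("plate",intray([(285,92),(364,92)],.009,c).tolist(),"exp -16.5,-16.5 / -16.5,52.5")
g=cv2.cvtColor(im,cv2.COLOR_BGR2GRAY).astype(int)
print("tray outer",intray([(244,217),(371,214),(237,100),(376,60)],.011,c).tolist())
print(g[205:222,260].tolist(),g[205:222,345].tolist(),g[110,355:385].tolist(),g[110,230:250].tolist(),g[84:98,300].tolist(),g[110,278:292].tolist())
for n,p in dict(L=(-63,9),V0=(-24,-24),V90=(60,-24)).items(): print(n,totray(*p))
cv2.imwrite("pics/w6c.png",cv2.resize(im[80:230,220:390],None,fx=4.5,fy=4,interpolation=cv2.INTER_NEAREST))
E
```

```text
plate [[-16.2, -16.8], [-16.2, 51.4]] exp -16.5,-16.5 / -16.5,52.5
tray outer [[94.3, -59.2], [91.4, 62.0], [-9.7, -58.3], [-40.7, 60.2]]
[99, 78, 81, 80, 80, 68, 66, 79, 84, 84, 82, 83, 89, 91, 95, 90, 91] [93, 94, 92, 91, 91, 75, 89, 140, 154, 149, 146, 154, 170, 169, 170, 169, 168] [152, 149, 132, 118, 157, 131, 146, 164, 149, 145, 108, 114, 66, 122, 193, 182, 181, 182, 179, 196, 207, 218, 222, 202, 192, 192, 191, 193, 194, 194] [164, 169, 171, 78, 116, 155, 148, 148, 148, 155, 112, 74, 111, 152, 149, 148, 148, 149, 149, 150] [150, 151, 151, 151, 152, 155, 155, 146, 110, 88, 91, 93, 94, 91] [149, 148, 150, 150, 149, 152, 156, 75, 85, 89, 92, 90, 89, 90]
L [0.5134 0.0227]
V0 [ 0.5563 -0.0049]
V90 [0.6396 0.006 ]
```

View pics/w6c.png

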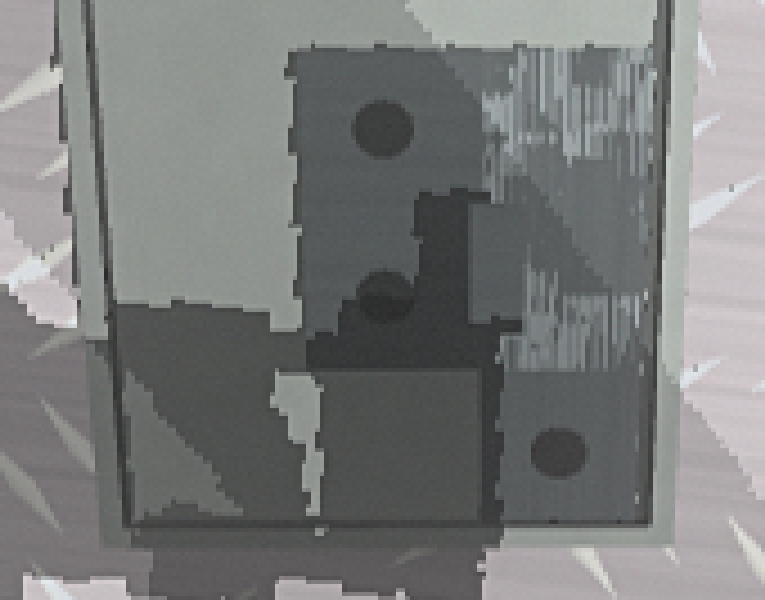

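P is seated flat, with about 3 mm to the two walls, and it measures within 1 mm of plan. Next is the far small L (V1).

arm_command(
  deltas=[0,0,-0.36,-0.123,0.333,0,30,0,0,-0.36,-0.123,0.333,0,30,0,0,-0.36,-0.123,0.333,0,30,0,0,-0.36,-0.123,0.333,0,30,0,0,-0.36,-0.123,0.333,0,30,0,0,-0.36,-0.123,0.333,0,30,0,0,-0.36,-0.123,0.333,0,30,0,0,-0.36,-0.123,0.333,0,30,0,0,-0.36,-0.123,0.333,0,30,0,0,-0.36,-0.123,0.333,0,30,0,0,-0.36,-0.123,0.333,0,30,0,0,-0.36,-0.123,0.333,0,30],
)

```text
clock: 15.25
position: [0.5507, 0.378, 0.1818]
ee_rot: [0.683, 3.066, -0.001]
force: [0.2, -0.3, -0.3]
width: 0.326
gripper_force: 0.0
```

```bash
python3 - <<'E'
from h import *
im,c=look("w7","LV")
E
```

```text
15.25 [0.5507 0.378  0.1818] closing 64.9 f [ 0.2 -0.3 -0.3]
L 4 1.5 [173. 225.] -34.4 [0.484  0.2536]
V 5 2.9 [173. 225.] 66.4 [0.5593 0.335 ]
V 4 3.3 [590.  70.] -52.5 [0.5517 0.6522]
L 5 2.4 [190.  41.] -40.1 [0.3621 0.3446]
V 4 0.5 [190.  41.] 144.9 [0.3921 0.3356]
```

View pics/w7.png

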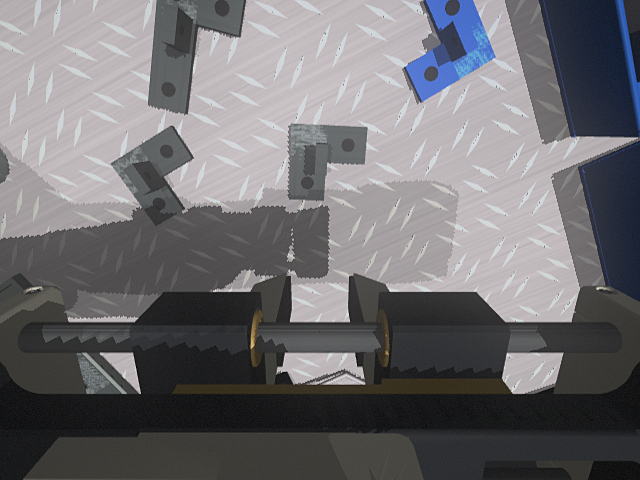

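V1 is at (320,160) with corners near (289,125), (367,126), (367,164), (325,164), (325,199) and (289,199). V2 is at (155,175) and the long L at (190,50). Blue look-alike: (450,50), excluded by its colour.

```bash
python3 - <<'E'
from h import *
im=cv2.imread("pics/w7.png");c=cal("wrist");g=cv2.cvtColor(im,cv2.COLOR_BGR2GRAY)
def sub(p): return cv2.cornerSubPix(g,np.array(p,np.float32).reshape(-1,1,2),(4,4),(-1,-1),(3,30,.05))[:,0]
p=sub([(289,125),(367,126),(367,164),(290,199),(325,199)]);print(p.round(1).tolist())
M=OUT["V"][[0,5,4,1,2]]
W=ray(p,.006,c)[:,:2];th,t,r=rigid(M,W);print(np.degrees(th),t,(1e3*np.linalg.norm(M@r.T+t-W,axis=1)).round(1))
for q in plates(im[:215].copy(),c,.006,"V",th=125): print(*q)
E
```

```text
[[288.20001220703125, 126.19999694824219], [367.1000061035156, 126.5999984741211], [363.79998779296875, 164.0], [288.8999938964844, 198.89999389648438], [325.0, 199.0]]
-26.370381418689966 [0.49821043 0.40394471] [2.1 1.  0.5 1.3 2. ]
V 4 2.4 [599. 184.] -143.2 [0.6067 0.629 ]
V 5 0.9 [325. 160.] -27.4 [0.4976 0.4043]
V 5 3.0 [154. 176.] 6.0 [0.448  0.2587]
V 4 3.3 [590.  70.] -52.5 [0.5517 0.6522]
```

arm_command(
  deltas=[0,0,-0.021,-0.052,0.024,-0.08,30,0,0,-0.021,-0.052,0.024,-0.08,30,0,0,-0.021,-0.052,0.024,-0.08,30,0,0,-0.021,-0.052,0.024,-0.08,30,0,0,-0.021,-0.052,0.024,-0.11,30,0,0,-0.021,-0.052,0.024,-0.135,30,0,0,-0.021,-0.052,0.024,-0.15,30,0,0,-0.021,-0.052,0.024,-0.1535,30,0,0,-0.021,-0.052,0.024,-0.1535,30,0,0,-0.021,-0.052,0.024,-0.1535,5,0,0,-0.021,-0.052,0.024,-0.1535,5,0,0,-0.021,-0.052,0.024,-0.1535,5,0,0,-0.021,-0.052,0.024,-0.1535,5,0,0,-0.021,-0.052,0.024,-0.1535,5,0,0,-0.021,-0.052,0.024,-0.13,5,0,0,-0.021,-0.052,0.024,-0.1,5,0,0,-0.021,-0.052,0.024,-0.07,5,0,0,-0.021,-0.052,0.024,-0.07,5,0,0,-0.021,-0.052,0.024,-0.07,5],
  force=40,
)

```text
clock: 17.2
position: [0.4979, 0.4039, 0.1125]
ee_rot: [0.729, 3.055, 0.001]
force: [-0.1, 0.2, -2.9]
width: 0.109
gripper_force: 40.0
```

```bash
cat >> h.py <<'E'
def heldscan(im,cols,r0=150,r1=290,jump=25):
    "first strong darkening going up from plate: far edge rows at given columns, and side edges"
    g=cv2.cvtColor(im,cv2.COLOR_BGR2GRAY).astype(int); print("edge rows",[(x,[r for r in range(r0,r1) if abs(g[r+1,x]-g[r-1,x])>jump]) for x in cols])
E
python3 - <<'E'
from h import *
im,c=look("w8","",bottom=480); heldscan(im,(270,285,300,315,330,345,360))
g=cv2.cvtColor(im,cv2.COLOR_BGR2GRAY).astype(int)
for r in(232,245,255): print(r,[x for x in range(220,420) if abs(g[r,x+1]-g[r,x-1])>25])
E
```

```text
17.2 [0.4979 0.4039 0.1125] closing 63.1 f [-0.1  0.2 -2.9]
edge rows [(270, [206, 208, 211, 215, 216, 235, 236, 238, 239, 244, 246, 252]), (285, [206, 216, 217, 235, 236, 239, 241]), (300, [208, 209, 215, 216, 235, 236]), (315, [198, 199, 216, 217, 235, 236]), (330, [199, 217, 218, 235, 236, 239]), (345, [152, 153, 154, 155, 156, 201, 218, 219, 235, 236, 239, 252]), (360, [198, 218, 219, 223, 224, 225, 226, 227, 228, 231, 232, 233, 234, 235, 236, 239, 250, 280])]
232 [234, 235, 360, 361]
245 [269, 270, 338, 390, 395, 397, 398]
255 [264, 265, 396, 397, 398, 415]
```

```bash
python3 - <<'E'
from h import *
print(held([(300,236),(345,236),(265,250),(398,250)]).round(1))
E
```

```text
[[ 30.3  -9.5  23. ]
 [ 30.3  13.3  23. ]
 [ 22.7 -27.7  23. ]
 [ 22.8  40.7  23. ]]
```

arm_command(
  deltas=[0,0,0.382,0.06,-0.409,0,5,0,0,0.382,0.06,-0.409,0,5,0,0,0.382,0.06,-0.409,0,5,0,0,0.382,0.06,-0.409,0,5,0,0,0.382,0.06,-0.409,0,5,0,0,0.382,0.06,-0.409,0,5,0,0,0.382,0.06,-0.409,0,5,0,0,0.382,0.06,-0.409,0,5,0,0,0.382,0.06,-0.409,0,5,0,0,0.382,0.06,-0.409,0,5,0,0,0.382,0.06,-0.409,0,5,0,0,0.382,0.06,-0.409,0,5,0,0,0.382,0.06,-0.409,-0.03,5,0,0,0.382,0.06,-0.409,-0.055,5,0,0,0.382,0.06,-0.409,-0.068,5,0,0,0.382,0.06,-0.409,-0.074,5,0,0,0.382,0.06,-0.409,-0.078,5,0,0,0.382,0.06,-0.409,-0.08,5,0,0,0.382,0.06,-0.409,-0.08,5,0,0,0.382,0.06,-0.409,-0.08,5],
)

```text
clock: 19.25
position: [0.5581, -0.0051, 0.0329]
ee_rot: [-0.206, 3.134, -0.0]
force: [0.8, -0.1, -0.5]
width: 0.107
gripper_force: 40.0
```

arm_command(
  deltas=[0,0,0,0,0,0,24,0,0,0,0,0,0,24,0,0,0,0,0,0,24,0,0,0,0,0,0.03,24,0,0,0,0,0,0.08,24,0,0,0,0.09,0,0.15,24,0,0,0,0.09,0,0.15,24,0,0,0,0.09,0,0.15,24,0,0,0,0.09,0,0.15,24,0,0,0,0.09,0,0.15,24],
)

```text
clock: 20.25
position: [0.6469, -0.0049, 0.1816]
ee_rot: [0.207, -3.134, 0.0]
force: [-0.0, -0.3, -0.4]
width: 0.262
gripper_force: 0.0
```

```bash
python3 - <<'E'
from h import *
im,c=look("w9","",bottom=480)
for n,p in dict(P=(28.8,21.6),V=(-24,-24)).items():
    w=np.r_[totray(*p),0];r=R.from_euler("z",7.5,degrees=True).as_matrix()
    print(n,proj(np.c_[(r[:2,:2]@OUT[n].T).T+w[:2],np.full(6,.009)],c).round().tolist())
cv2.imwrite("pics/w9c.png",cv2.resize(im[0:270,190:420],None,fx=3,fy=2.2,interpolation=cv2.INTER_NEAREST))
E
```

```text
20.25 [ 0.6469 -0.0049  0.1816] closing 97.6 f [-0.  -0.3 -0.4]
P [[341.0, 131.0], [340.0, 207.0], [377.0, 207.0], [375.0, 243.0], [409.0, 243.0], [419.0, 131.0]]
V [[300.0, 87.0], [301.0, 168.0], [337.0, 168.0], [338.0, 127.0], [378.0, 127.0], [380.0, 87.0]]
```

View pics/w9c.png

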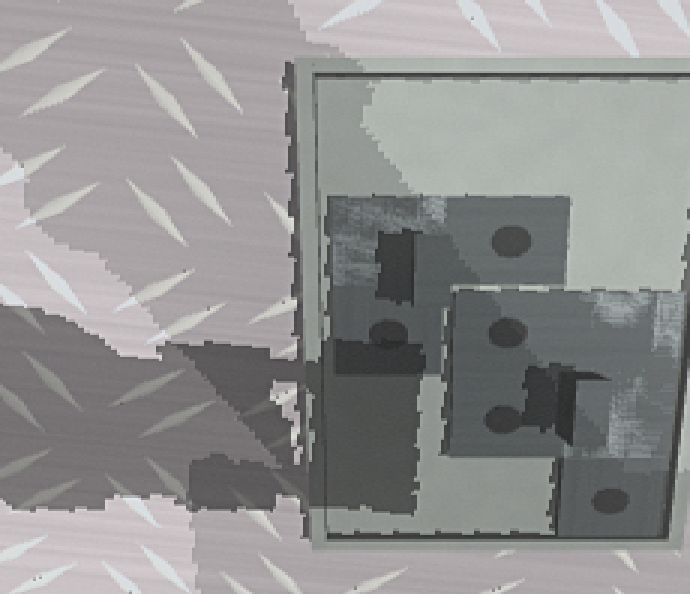

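V1 lies flat, heel at crop (328,197), about 1.5 mm toward P but without overlap. The next two shift to suit. On to the long L.

arm_command(
  deltas=[0,0,-0.528,-0.248,0.317,0,30,0,0,-0.528,-0.248,0.317,0,30,0,0,-0.528,-0.248,0.317,0,30,0,0,-0.528,-0.248,0.317,0,30,0,0,-0.528,-0.248,0.317,0,30,0,0,-0.528,-0.248,0.317,0,30,0,0,-0.528,-0.248,0.317,0,30,0,0,-0.528,-0.248,0.317,0,30,0,0,-0.528,-0.248,0.317,0,30,0,0,-0.528,-0.248,0.317,0,30,0,0,-0.528,-0.248,0.317,0,30,0,0,-0.528,-0.248,0.317,0,30,0,0,-0.528,-0.248,0.317,0,30,0,0,-0.528,-0.248,0.317,0,30],
)

```text
clock: 21.7
position: [0.4004, 0.311, 0.1821]
ee_rot: [-1.077, -2.951, 0.0]
force: [0.5, -0.0, 0.3]
width: 0.327
gripper_force: 0.0
```

```bash
python3 - <<'E'
from h import *
im,c=look("w10","LV")
for q in plates(im,c,.006,"LV",th=125): print(*q)
E
```

```text
21.7 [0.4004 0.311  0.1821] closing 49.9 f [ 0.5 -0.   0.3]
L 5 1.2 [289. 206.] -40.1 [0.3582 0.3438]
V 4 1.0 [289. 206.] 51.5 [0.3314 0.3696]
L 5 1.5 [269. 209.] -40.2 [0.3576 0.3443]
V 4 1.2 [269. 209.] 52.5 [0.3308 0.3684]
V 4 2.0 [555. 101.] 84.0 [0.4558 0.5185]
```

arm_command(
  deltas=[0,0,0,-0.042,0.032,-0.08,30,0,0,0,-0.042,0.032,-0.08,30,0,0,0,-0.042,0.032,-0.08,30,0,0,0,-0.042,0.032,-0.08,30,0,0,0,-0.042,0.032,-0.11,30,0,0,0,-0.042,0.032,-0.135,30,0,0,0,-0.042,0.032,-0.15,30,0,0,0,-0.042,0.032,-0.1535,30,0,0,0,-0.042,0.032,-0.1535,30,0,0,0,-0.042,0.032,-0.1535,5,0,0,0,-0.042,0.032,-0.1535,5,0,0,0,-0.042,0.032,-0.1535,5,0,0,0,-0.042,0.032,-0.1535,5,0,0,0,-0.042,0.032,-0.1535,5,0,0,0,-0.042,0.032,-0.13,5,0,0,0,-0.042,0.032,-0.1,5,0,0,0,-0.042,0.032,-0.07,5,0,0,0,-0.042,0.032,-0.07,5,0,0,0,-0.042,0.032,-0.07,5],
  force=40,
)

```text
clock: 23.65
position: [0.3581, 0.3437, 0.1124]
ee_rot: [1.075, 2.951, 0.001]
force: [-0.1, -0.3, -2.3]
width: 0.105
gripper_force: 40.0
```

```bash
python3 - <<'E'
from h import *
im,c=look("w11","",bottom=480); heldscan(im,(270,285,300,315,330,345,360))
g=cv2.cvtColor(im,cv2.COLOR_BGR2GRAY).astype(int)
for r in(225,235,250): print(r,[x for x in range(220,430) if abs(g[r,x+1]-g[r,x-1])>25])
E
```

```text
23.65 [0.3581 0.3437 0.1124] closing 50.0 f [-0.1 -0.3 -2.3]
edge rows [(270, [161, 192, 208, 209, 212, 214, 215, 217]), (285, [161, 162, 198, 207, 208, 212, 214, 251, 252]), (300, [169, 200, 208, 209, 211, 212, 214, 231, 232]), (315, [187, 190, 191, 192, 193, 206, 207, 208, 211, 212, 214, 251]), (330, [186, 208, 209, 212, 214, 249]), (345, [187, 211, 212, 214, 264, 275]), (360, [150, 173, 185, 211, 212, 214, 262, 274, 275])]
225 [225, 226, 235, 252, 253, 404, 405, 406, 425, 427]
235 [237, 248, 249, 253, 254, 289, 307, 308, 404, 405, 425, 426]
250 [238, 286, 287, 306, 307, 323, 326, 327, 329, 331, 332, 337, 338, 343, 360, 361, 382, 402, 403, 404, 417, 418, 419, 420, 421]
```

arm_command(
  deltas=[0,0,-0.472,0.1555,-0.3215,0,5,0,0,-0.472,0.1555,-0.3215,0,5,0,0,-0.472,0.1555,-0.3215,0,5,0,0,-0.472,0.1555,-0.3215,0,5,0,0,-0.472,0.1555,-0.3215,0,5,0,0,-0.472,0.1555,-0.3215,0,5,0,0,-0.472,0.1555,-0.3215,0,5,0,0,-0.472,0.1555,-0.3215,0,5,0,0,-0.472,0.1555,-0.3215,0,5,0,0,-0.472,0.1555,-0.3215,0,5,0,0,-0.472,0.1555,-0.3215,0,5,0,0,-0.472,0.1555,-0.3215,0,5,0,0,-0.472,0.1555,-0.3215,-0.03,5,0,0,-0.472,0.1555,-0.3215,-0.055,5,0,0,-0.472,0.1555,-0.3215,-0.068,5,0,0,-0.472,0.1555,-0.3215,-0.074,5,0,0,-0.472,0.1555,-0.3215,-0.078,5,0,0,-0.472,0.1555,-0.3215,-0.08,5,0,0,-0.472,0.1555,-0.3215,-0.08,5,0,0,-0.472,0.1555,-0.3215,-0.08,5],
)

```text
clock: 25.7
position: [0.5137, 0.0224, 0.0329]
ee_rot: [2.07, 2.362, 0.001]
force: [0.0, 0.1, -1.3]
width: 0.108
gripper_force: 40.0
```

arm_command(
  deltas=[0,0,0,0,0,0,22,0,0,0,0,0,0,22,0,0,0,0,0,0,22,0,0,0,0,0,0.03,22,0,0,0,0,0,0.08,22,0,0,0,0,0,0.15,22,0,0,0,0,0,0.15,22],
)

```text
clock: 26.4
position: [0.5148, 0.0234, 0.1867]
ee_rot: [2.068, 2.36, 0.006]
force: [1.4, -0.1, -0.1]
width: 0.236
gripper_force: 0.0
```

arm_command(
  deltas=[0,0,-1,-0.115,0.228,0,30,0,0,-1,-0.115,0.228,0,30,0,0,-1,-0.115,0.228,0,30,0,0,-1,-0.115,0.228,0,30,0,0,-1,-0.115,0.228,0,30,0,0,-1,-0.115,0.228,0,30,0,0,-1,-0.115,0.228,0,30,0,0,-1,-0.115,0.228,0,30,0,0,-1,-0.115,0.228,0,30,0,0,-1,-0.115,0.228,0,30,0,0,-1,-0.115,0.228,0,30,0,0,-1,-0.115,0.228,0,30,0,0,-1,-0.115,0.228,0,30,0,0,-1,-0.115,0.228,0,30],
)

```text
clock: 27.8
position: [0.3982, 0.2504, 0.1823]
ee_rot: [-3.134, -0.211, -0.0]
force: [-0.1, -0.5, -0.8]
width: 0.327
gripper_force: 0.0
```

```bash
python3 - <<'E'
from h import *
im,c=look("w12","V")
for q in plates(im,c,.006,"V",th=125): print(*q)
E
```

```text
27.8 [0.3982 0.2504 0.1823] closing -82.3 f [-0.1 -0.5 -0.8]
V 5 3.4 [378. 239.] -79.1 [0.3803 0.1813]
V 5 1.1 [321. 161.] 3.9 [0.4467 0.2543]
V 5 1.1 [589.  91.] -80.4 [0.5191 0.0335]
V 5 2.3 [447. 238.] 68.8 [0.4167 0.0884]
V 6 1.2 [323. 165.] 4.2 [0.4472 0.2539]
V 5 2.3 [590.  94.] -81.0 [0.5159 0.0347]
```

arm_command(
  deltas=[0,0,-0.039,0.0486,0.0035,-0.08,30,0,0,-0.039,0.0486,0.0035,-0.08,30,0,0,-0.039,0.0486,0.0035,-0.08,30,0,0,-0.039,0.0486,0.0035,-0.08,30,0,0,-0.039,0.0486,0.0035,-0.11,30,0,0,-0.039,0.0486,0.0035,-0.135,30,0,0,-0.039,0.0486,0.0035,-0.15,30,0,0,-0.039,0.0486,0.0035,-0.1535,30,0,0,-0.039,0.0486,0.0035,-0.1535,30,0,0,-0.039,0.0486,0.0035,-0.1535,5,0,0,-0.039,0.0486,0.0035,-0.1535,5,0,0,-0.039,0.0486,0.0035,-0.1535,5,0,0,-0.039,0.0486,0.0035,-0.1535,5,0,0,-0.039,0.0486,0.0035,-0.1535,5,0,0,-0.039,0.0486,0.0035,-0.13,5,0,0,-0.039,0.0486,0.0035,-0.1,5,0,0,0,0.0486,0.0035,-0.07,5,0,0,0,0.0486,0.0035,-0.07,5,0,0,0,0.0486,0.0035,-0.07,5],
  force=40,
)

```text
clock: 29.75
position: [0.4472, 0.2538, 0.1127]
ee_rot: [-3.135, -0.205, -0.002]
force: [-0.4, -0.6, -1.8]
width: 0.108
gripper_force: 40.0
```

```bash
python3 - <<'E'
from h import *
im,c=look("w13","",bottom=480); heldscan(im,(270,285,300,315,330,345,360))
g=cv2.cvtColor(im,cv2.COLOR_BGR2GRAY).astype(int)
for r in(240,250,260): print(r,[x for x in range(220,430) if abs(g[r,x+1]-g[r,x-1])>25])
print(held([(320,180),(320,200),(320,220),(265,245),(398,245),(320,236)]).round(1).tolist())
E
```

```text
29.75 [0.4472 0.2538 0.1127] closing -82.5 f [-0.4 -0.6 -1.8]
edge rows [(270, [160, 161, 208, 209, 215, 255, 256, 262, 267, 276, 277, 278]), (285, [184, 186, 187, 201, 202, 204, 212, 213, 276, 277, 280]), (300, [166, 172, 214, 215]), (315, [213, 214, 215, 216, 236]), (330, [151, 183, 184, 211, 213, 214, 215, 216, 235]), (345, [157, 158, 175, 213, 214, 215, 216, 236]), (360, [174, 188, 190, 197, 198, 213, 216, 239, 282])]
240 [278, 279, 281, 282, 310, 311, 364, 422]
250 [225, 230, 280, 281, 311, 374, 375]
260 [232, 237, 238, 257, 258, 263, 264, 270, 272, 281, 282, 311, 374]
[[58.0, -0.3, 23.0], [48.2, -0.3, 23.0], [38.1, -0.3, 23.0], [24.9, -28.4, 23.0], [24.9, 39.7, 23.0], [29.7, -0.3, 23.0]]
```

arm_command(
  deltas=[0,0,1,0.1935,-0.248,0,5,0,0,1,0.1935,-0.248,0,5,0,0,1,0.1935,-0.248,0,5,0,0,1,0.1935,-0.248,0,5,0,0,1,0.1935,-0.248,0,5,0,0,1,0.1935,-0.248,0,5,0,0,1,0.1935,-0.248,0,5,0,0,1,0.1935,-0.248,0,5,0,0,1,0.1935,-0.248,0,5,0,0,1,0.1935,-0.248,0,5,0,0,1,0.1935,-0.248,0,5,0,0,1,0.1935,-0.248,0,5,0,0,1,0.1935,-0.248,0,5,0,0,1,0.1935,-0.248,0,5],
)

```text
clock: 31.2
position: [0.64, 0.006, 0.1116]
ee_rot: [-2.073, -2.36, 0.001]
force: [0.4, 1.3, -2.2]
width: 0.105
gripper_force: 40.0
```

arm_command(
  deltas=[0,0,0,0,0,-0.03,5,0,0,0,0,0,-0.055,5,0,0,0,0,0,-0.068,5,0,0,0,0,0,-0.074,5,0,0,0,0,0,-0.078,5,0,0,0,0,0,-0.08,5,0,0,0,0,0,-0.08,5,0,0,0,0,0,-0.08,5],
)

```text
clock: 32.0
position: [0.6408, 0.006, 0.033]
ee_rot: [2.07, 2.362, 0.001]
force: [1.0, -0.8, -0.8]
width: 0.109
gripper_force: 40.0
```

arm_command(
  deltas=[0,0,0,0,0,0,20,0,0,0,0,0,0,20,0,0,0,0,0,0,20,0,0,0,0,0,0.03,20,0,0,0,0,0,0.08,20,0,0,0,-0.056,-0.046,0.19,20,0,0,0,-0.056,-0.046,0.19,20,0,0,0,-0.056,-0.046,0.19,20,0,0,0,-0.056,-0.046,0.19,20,0,0,0,-0.056,-0.046,0.19,20,0,0,0,-0.056,-0.046,0.19,20,0,0,0,-0.056,-0.046,0.19,20],
)

```text
clock: 33.2
position: [0.5841, -0.0396, 0.221]
ee_rot: [-2.068, -2.362, 0.001]
force: [-0.5, -0.9, 0.8]
width: 0.215
gripper_force: 0.0
```

```bash
python3 - <<'E'
from h import *
im,c=look("w14","",bottom=480)
t=optics.get_image("top");cv2.imwrite("pics/t14.png",t)
cv2.imwrite("pics/c14.png",np.hstack([cv2.resize(im[60:270,180:460],(480,360),interpolation=cv2.INTER_NEAREST),cv2.resize(t[160:310,390:530],(300,360))]))
E
```

```text
33.2 [ 0.5841 -0.0396  0.221 ] closing 7.6 f [-0.5 -0.9  0.8]
```

View pics/c14.png

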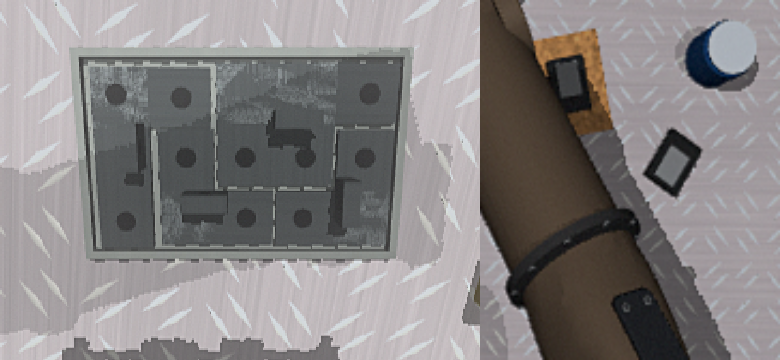

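All four plates lie flat in the tray with even gaps, and all tabs are up. The pile base and the module at crop (673,162) are visible. The module near (457,279) is behind the arm. I go and look at that one.

arm_command(
  deltas=[0,0,-0.196,-0.23,-0.335,-0.04,64,0,0,-0.196,-0.23,-0.335,-0.04,64,0,0,-0.196,-0.23,-0.335,-0.04,64,0,0,-0.196,-0.23,-0.335,-0.04,64,0,0,-0.196,-0.23,-0.335,-0.04,64,0,0,-0.196,-0.23,-0.335,-0.04,64,0,0,-0.196,-0.23,-0.335,-0.04,64,0,0,-0.196,-0.23,-0.335,-0.04,64,0,0,-0.196,-0.23,-0.335,-0.04,64,0,0,-0.196,-0.23,-0.335,-0.04,64,0,0,-0.196,-0.23,-0.335,-0.04,64,0,0,-0.196,-0.23,-0.335,-0.04,64,0,0,-0.196,-0.23,-0.335,-0.04,64,0,0,-0.196,-0.23,-0.335,-0.04,64],
)

```text
clock: 34.7
position: [0.3552, -0.3742, 0.1824]
ee_rot: [2.406, 2.019, 0.0]
force: [0.7, -1.2, 0.0]
width: 0.7
gripper_force: 0.0
```

```bash
cat >> h.py <<'E'
def mods(im,c,z,amin=800,th=75,cam=""):
    m=im.max(2)<th
    for k in contours(m,amin):
        r=cv2.minAreaRect((ray(k[:,0],z,c)[:,:2]*1e3).astype(np.float32)); (w,h),a=r[1],r[2]
        if min(w,h)>35 and max(w,h)<85: print(cam,"mod",cv2.boundingRect(k),np.round(r[0],1),"long",round(max(w,h),1),"short",round(min(w,h),1),"closing",round(a if w<h else a+90,1))
E
python3 - <<'E'
from h import *
im,c=look("w15","",bottom=270); mods(im,c,.018)
t=optics.get_image("top");cv2.imwrite("pics/t15.png",t); mods(t,cal("top"),.018,80,60,"top")
E
```

```text
34.7 [ 0.3552 -0.3742  0.1824] closing -10.0 f [ 0.7 -1.2  0. ]
 mod (567, 214, 73, 56) [ 622.1 -442.3] long 78.3 short 55.5 closing 80.0
 mod (439, 176, 86, 69) [ 503.1 -389.4] long 71.6 short 45.4 closing 57.0
 mod (295, 133, 52, 73) [ 363.5 -327.3] long 64.0 short 45.1 closing 169.0
 mod (533, 0, 104, 78) [ 591.1 -256. ] long 75.7 short 46.3 closing 101.4
top mod (444, 269, 26, 20) [ 364.1 -326.7] long 68.5 short 46.1 closing 170.2
top mod (467, 214, 26, 28) [ 507.3 -389.9] long 67.0 short 48.9 closing 58.1
top mod (421, 183, 21, 25) [ 594.6 -254.7] long 65.6 short 49.4 closing 101.4
top mod (486, 175, 19, 22) [ 619.7 -428. ] long 64.1 short 37.3 closing 122.8
top mod (90, 150, 15, 20) [680.4 676.2] long 53.5 short 38.9 closing 90.9
top mod (246, 138, 14, 20) [720.8 246.1] long 52.1 short 36.7 closing 84.5
top mod (199, 116, 19, 14) [790.  371.3] long 50.6 short 36.9 closing 0.9
```

arm_command(
  deltas=[0,0,-0.011,0.009,0.0476,-0.08,64,0,0,-0.011,0.009,0.0476,-0.08,64,0,0,-0.011,0.009,0.0476,-0.08,64,0,0,-0.011,0.009,0.0476,-0.08,64,0,0,-0.011,0.009,0.0476,-0.11,64,0,0,-0.011,0.009,0.0476,-0.14,64,0,0,-0.011,0.009,0.0476,-0.155,64,0,0,-0.011,0.009,0.0476,-0.1595,64,0,0,-0.011,0.009,0.0476,-0.1595,64,0,0,-0.011,0.009,0.0476,-0.1595,40,0,0,-0.011,0.009,0.0476,-0.1595,40,0,0,-0.011,0.009,0.0476,-0.1595,40,0,0,-0.011,0.009,0.0476,-0.1595,40,0,0,-0.011,0.009,0.0476,-0.1595,40,0,0,-0.011,0.009,0.0476,-0.1595,40,0,0,-0.011,0.009,0.0476,-0.14,40,0,0,-0.011,0.009,0.0476,-0.11,40,0,0,-0.011,0.009,0.0476,-0.08,40,0,0,-0.011,0.009,0.0476,-0.08,40,0,0,-0.011,0.009,0.0476,-0.08,40],
  force=30,
)

```text
clock: 36.8
position: [0.3633, -0.3279, 0.1027]
ee_rot: [2.425, 1.995, -0.0]
force: [0.0, -0.6, -1.5]
width: 0.497
gripper_force: 30.0
```

```bash
python3 - <<'E'
from h import *
im,c=look("w16","",bottom=480); heldscan(im,(285,300,315,330,345,360),180,290,20)
print(held([(320,r) for r in(200,220,230,240)],.005).round(1).tolist())
E
```

```text
36.8 [ 0.3633 -0.3279  0.1027] closing -11.1 f [ 0.  -0.6 -1.5]
edge rows [(285, [189, 190, 229, 230, 231, 232, 234]), (300, [229, 230, 231, 232, 234, 235, 276, 277, 278, 289]), (315, [187, 188, 194, 229, 230, 232, 234, 276, 277, 278]), (330, [200, 203, 204, 219, 221, 229, 230, 232, 234, 276, 277, 278, 288, 289]), (345, [184, 185, 187, 188, 227, 228, 229, 230, 231, 232, 234, 276, 277, 278, 289]), (360, [229, 230, 232, 234])]
[[52.4, -0.1, 5.0], [43.4, -0.1, 5.0], [38.8, -0.1, 5.0], [34.0, -0.1, 5.0]]
```

arm_command(
  deltas=[0,0,-0.75,0.2316,0.0726,0,40,0,0,-0.75,0.2316,0.0726,0,40,0,0,-0.75,0.2316,0.0726,0,40,0,0,-0.75,0.2316,0.0726,0,40,0,0,-0.75,0.2316,0.0726,0,40,0,0,-0.75,0.2316,0.0726,0,40,0,0,-0.75,0.2316,0.0726,0,40,0,0,-0.75,0.2316,0.0726,0,40,0,0,-0.75,0.2316,0.0726,0,40,0,0,-0.75,0.2316,0.0726,0,40,0,0,-0.75,0.2316,0.0726,0,40,0,0,-0.75,0.2316,0.0726,0,40,0,0,-0.75,0.2316,0.0726,0,40],
)

```text
clock: 38.15
position: [0.5948, -0.2551, 0.1022]
ee_rot: [-3.126, -0.313, 0.0]
force: [0.1, -0.3, -0.5]
width: 0.502
gripper_force: 30.0
```

```bash
python3 - <<'E'
from h import *
im,c=look("w17","",bottom=480); heldscan(im,(285,300,315,330,345,360),180,290,20)
print(proj([.5952+.032*np.cos(np.radians(11.4)),-.2547+.032*np.sin(np.radians(11.4)),.021],c))
E
```

```text
38.15 [ 0.5948 -0.2551  0.1022] closing -78.6 f [ 0.1 -0.3 -0.5]
edge rows [(285, [219, 220, 230, 231, 232, 233, 234, 235]), (300, [185, 200, 201, 204, 214, 215, 216, 229, 230, 232, 233, 234, 235, 277, 278]), (315, [199, 200, 201, 204, 230, 232, 233, 234, 235, 277]), (330, [199, 200, 201, 204, 230, 232, 234, 235, 277]), (345, [200, 201, 202, 204, 232, 234, 235, 277]), (360, [202, 203, 204, 206, 207, 208, 210, 211, 212, 229, 230, 232, 234])]
[[319.7826803  206.30547274]]
```

arm_command(
  deltas=[0,0,0,0,0,-0.02,40,0,0,0,0,0,-0.035,40,0,0,0,0,0,-0.045,40,0,0,0,0,0,-0.051,40,0,0,0,0,0,-0.055,40,0,0,0,0,0,-0.057,40,0,0,0,0,0,-0.058,40,0,0,0,0,0,-0.058,40,0,0,0,0,0,-0.058,40],
)

```text
clock: 39.1
position: [0.5953, -0.255, 0.0447]
ee_rot: [3.126, 0.312, 0.001]
force: [0.1, 0.7, 0.6]
width: 0.498
gripper_force: 30.0
```

arm_command(
  deltas=[0,0,0,0,0,0,60,0,0,0,0,0,0,60,0,0,0,0,0,0,60,0,0,0,0,0,0,60,0,0,0,0,0,0.03,60,0,0,0,0,0,0.08,60,0,0,0,-0.04,0,0.135,60,0,0,0,-0.04,0,0.135,60,0,0,0,-0.04,0,0.135,60,0,0,0,-0.04,0,0.135,60,0,0,0,-0.04,0,0.135,60],
)

```text
clock: 40.2
position: [0.5546, -0.2546, 0.1777]
ee_rot: [-3.125, -0.312, 0.003]
force: [0.4, -0.3, -0.3]
width: 0.655
gripper_force: 0.0
```

```bash
python3 - <<'E'
from h import *
im,c=look("w18","",bottom=270); mods(im,c,.039)
def pr(z):
    a=np.radians(11.4);r=np.array([[np.cos(a),-np.sin(a)],[np.sin(a),np.cos(a)]])
    return proj(np.c_[np.array([(32,23),(32,-23),(-32,-23),(-32,23)])/1e3@r.T+[.5952,-.2547],np.full(4,z)],c).round(1).tolist()
print("top exp",pr(.039),"base exp",pr(.021))
cv2.imwrite("pics/w18c.png",cv2.resize(im[120:240,260:400],None,fx=5,fy=5,interpolation=cv2.INTER_NEAREST))
E
```

```text
40.2 [ 0.5546 -0.2546  0.1777] closing -78.6 f [ 0.4 -0.3 -0.3]
 mod (302, 142, 56, 78) [ 595.9 -254.3] long 63.7 short 45.7 closing 101.7
top exp [[301.8, 142.7], [359.2, 142.8], [356.5, 220.1], [303.0, 220.0]] base exp [[302.9, 142.0], [356.8, 142.1], [354.5, 215.0], [303.9, 215.0]]
```

arm_command(
  deltas=[0,0,1,-0.006,-0.1,0,64,0,0,1,-0.006,-0.1,0,64,0,0,1,-0.006,-0.1,0,64,0,0,1,-0.006,-0.1,0,64,0,0,1,-0.006,-0.1,0,64,0,0,1,-0.006,-0.1,0,64,0,0,1,-0.006,-0.1,0,64,0,0,1,-0.006,-0.1,0,64,0,0,1,-0.006,-0.1,0,64,0,0,1,-0.006,-0.1,0,64,0,0,1,-0.006,-0.1,0,64],
)

```text
clock: 41.35
position: [0.5489, -0.3546, 0.1775]
ee_rot: [-1.981, -2.435, -0.001]
force: [-0.2, -0.2, 0.1]
width: 0.699
gripper_force: 0.0
```

arm_command(
  deltas=[0,0,0.518,0,-0.062,0,64,0,0,0.518,0,-0.062,0,64,0,0,0.518,0,-0.062,0,64,0,0,0.518,0,-0.062,0,64,0,0,0.518,0,-0.062,0,64,0,0,0.518,0,-0.062,0,64,0,0,0.518,0,-0.062,0,64,0,0,0.518,0,-0.062,0,64,0,0,0.518,0,-0.062,0,64],
)

```text
clock: 42.25
position: [0.549, -0.4167, 0.1787]
ee_rot: [-0.867, -3.019, -0.001]
force: [0.7, 1.0, 0.2]
width: 0.698
gripper_force: 0.0
```

```bash
python3 - <<'E'
from h import *
im,c=look("w19","",bottom=270); mods(im,c,.018)
E
```

```text
42.25 [ 0.549  -0.4167  0.1787] closing 57.9 f [0.7 1.  0.2]
 mod (293, 133, 52, 72) [ 507.1 -391.5] long 62.7 short 45.2 closing 57.0
 mod (456, 127, 100, 93) [ 598.2 -251.6] long 81.2 short 57.9 closing 101.5
```

arm_command(
  deltas=[0,0,-0.01,-0.0421,0.0252,-0.08,64,0,0,-0.01,-0.0421,0.0252,-0.08,64,0,0,-0.01,-0.0421,0.0252,-0.08,64,0,0,-0.01,-0.0421,0.0252,-0.08,64,0,0,-0.01,-0.0421,0.0252,-0.11,64,0,0,-0.01,-0.0421,0.0252,-0.14,64,0,0,-0.01,-0.0421,0.0252,-0.153,64,0,0,-0.01,-0.0421,0.0252,-0.1565,64,0,0,-0.01,-0.0421,0.0252,-0.1565,64,0,0,-0.01,-0.0421,0.0252,-0.1565,40,0,0,-0.01,-0.0421,0.0252,-0.1565,40,0,0,-0.01,-0.0421,0.0252,-0.1565,40,0,0,-0.01,-0.0421,0.0252,-0.1565,40,0,0,-0.01,-0.0421,0.0252,-0.1565,40,0,0,-0.01,-0.0421,0.0252,-0.1565,40,0,0,-0.01,-0.0421,0.0252,-0.14,40,0,0,-0.01,-0.0421,0.0252,-0.11,40,0,0,-0.01,-0.0421,0.0252,-0.075,40,0,0,-0.01,-0.0421,0.0252,-0.075,40,0,0,-0.01,-0.0421,0.0252,-0.075,40],
  force=30,
)

```text
clock: 44.3
position: [0.5072, -0.392, 0.1057]
ee_rot: [0.889, 3.011, -0.001]
force: [-0.2, -0.8, -1.3]
width: 0.499
gripper_force: 30.0
```

```bash
python3 - <<'E'
from h import *
im,c=look("w20","",bottom=480); heldscan(im,(285,300,315,330,345,360),180,290,20)
print(held([(320,r) for r in(226,230,234)],.023).round(1).tolist())
E
```

```text
44.3 [ 0.5072 -0.392   0.1057] closing 57.1 f [-0.2 -0.8 -1.3]
edge rows [(285, [196, 215, 216, 231, 232, 233, 234, 235, 236]), (300, [182, 190, 192, 193, 196, 215, 216, 231, 232, 233, 234, 235, 236, 254, 255, 256, 264, 265, 277, 278, 279, 283, 284]), (315, [193, 194, 215, 216, 220, 221, 222, 223, 224, 231, 232, 233, 234, 235, 236, 254, 255, 256, 265, 266, 278, 279, 280, 282, 283]), (330, [202, 204, 205, 222, 223, 227, 231, 232, 234, 235, 236, 255]), (345, [204, 205, 210, 211, 227, 229, 230, 231, 232, 233, 234, 235, 236, 255]), (360, [212, 214, 222, 223, 224, 231, 232, 234, 236])]
[[35.6, 0.6, 23.0], [33.5, 0.6, 23.0], [31.4, 0.6, 23.0]]
```

arm_command(
  deltas=[0,0,0.494,0.0885,0.137,0.01,40,0,0,0.494,0.0885,0.137,0.01,40,0,0,0.494,0.0885,0.137,0.01,40,0,0,0.494,0.0885,0.137,0.01,40,0,0,0.494,0.0885,0.137,0.01,40,0,0,0.494,0.0885,0.137,0.01,40,0,0,0.494,0.0885,0.137,0.01,40,0,0,0.494,0.0885,0.137,0.01,40,0,0,0.494,0.0885,0.137,0.01,40,0,0,0.494,0.0885,0.137,0.01,40],
)

```text
clock: 45.35
position: [0.5951, -0.2551, 0.1143]
ee_rot: [0.314, -3.126, 0.0]
force: [-0.6, -0.5, -0.8]
width: 0.498
gripper_force: 30.0
```

arm_command(
  deltas=[0,0,0,0,0,-0.02,40,0,0,0,0,0,-0.035,40,0,0,0,0,0,-0.042,40,0,0,0,0,0,-0.047,40,0,0,0,0,0,-0.05,40,0,0,0,0,0,-0.0515,40,0,0,0,0,0,-0.052,40,0,0,0,0,0,-0.052,40,0,0,0,0,0,-0.052,40],
)

```text
clock: 46.25
position: [0.5955, -0.2546, 0.0628]
ee_rot: [-0.317, 3.125, -0.0]
force: [-2.7, 0.5, 4.1]
width: 0.5
gripper_force: 30.0
```

arm_command(
  deltas=[0,0,0,0,0,0,60,0,0,0,0,0,0,60,0,0,0,0,0,0,60,0,0,0,0,0,0,60,0,0,0,0,0,0.03,60,0,0,0,0,0,0.08,60,0,0,0,0.05,0,0.135,60,0,0,0,0.05,0,0.135,60,0,0,0,0.05,0,0.135,60,0,0,0,0.05,0,0.135,60,0,0,0,0.05,0,0.135,60],
)

```text
clock: 47.35
position: [0.6441, -0.255, 0.1957]
ee_rot: [0.317, -3.123, -0.0]
force: [0.6, -0.4, -0.4]
width: 0.652
gripper_force: 0.0
```

```bash
python3 - <<'E'
from h import *
im,c=look("w21","",bottom=285); mods(im,c,.057)
s=optics.get_image("scene");t=optics.get_image("top");cv2.imwrite("pics/t21.png",t)
cv2.imwrite("pics/c21.png",np.hstack([cv2.resize(im[80:280,220:420],(400,400)),cv2.resize(s[140:340,140:340],(400,400))]))
E
```

```text
47.35 [ 0.6441 -0.255   0.1957] closing 101.6 f [ 0.6 -0.4 -0.4]
 mod (571, 166, 52, 89) [582.4 -34.3] long 77.6 short 38.6 closing 99.0
 mod (304, 134, 57, 78) [ 595.  -254.3] long 62.8 short 45.4 closing 101.6
 mod (79, 126, 89, 81) [ 616.8 -417.8] long 66.2 short 60.1 closing 113.9
```

View pics/c21.png

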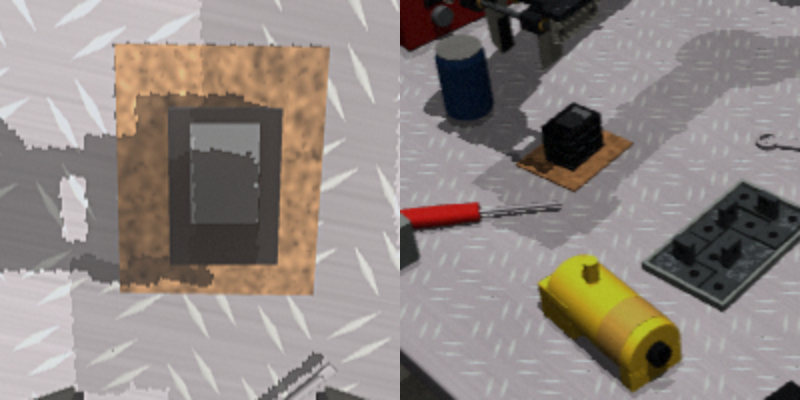

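The pile of three is square and centred on the mat, and the tray holds all four plates flat. The tool is well clear, so I hand in.

```bash
python3 -c "
from cell import arm; print(arm.sign_off())"
```

```text
the job is handed in; nothing more can be done
None
```

The job is handed in at about 47 s on the robot's clock: all four plates lie flat in the tray, tabs up, and the three modules present are stacked flush to within about 1 mm in the middle of the mat.

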